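# Dispense the small bearing balls through the slotted cap

### The job

Four small steel balls and one large one are mixed in the clear tipping dispenser. With the canister upright, turn its cap so that the middle-width slot lies squarely over the outlet, then swing the crank to tip the canister right over, so that all four small balls run out into the catch tray and the large one stays inside. Then bring the canister back fully upright and let go.

Things in the scene. Friction and masses are not known exactly. Their poses are not given: they have to be found in the camera images.
- stand: Grey stand of the dispenser, fixed to the bench: base 260 x 164 mm, two cheeks (50 mm wide in x, tops 163 mm high, outer faces y = +-80 mm). Origin on the bench under the canister's middle and the cap's axis; z up; x points the way the canister tips, to the catch tray; y along the pivot to the crank handle. The pivot is a line along y, 140 mm above the origin.
- tray_mid (a point): Middle of the floor of the open steel catch tray fixed on the stand: inside x = -30 to +160 mm, y = -48 to +48 mm in the stand's frame; rim 45 mm above the bench (front wall 52 mm); floor slopes gently down away from the canister.
- canister (a joint): Tilt of the canister about the pivot, rad: 0 = upright (start, at its stop), grows as it tips to the tray, stop at 2.2 (mouth pointing down at the tray; past about 1.57 the balls roll to the cap). Friction of about 0.35 N m holds it where it is left (4 to 6 N at the crank handle).
- canister_mid (a point): Centre of the clear plastic canister, on the pivot, 140 mm above the bench; axes as the stand's when upright, turns with the canister. Inside 94 (x) x 61 (y) x 70 (z) mm. Its black top plate has one window (the outlet) on the tray side, x = 14 to 47 mm, as long in y as the inside, flush with the inner face of that wall.
- crank_grip (a point): Middle of the black round crank handle, 14 mm diameter, along the stand's y from 96 to 164 mm (this point 130 mm). Fixed to the canister; circles the pivot at 80 mm radius. Upright: 71 mm on the -x side of the pivot and 36 mm above it (1.10 rad back from straight up); goes over the top to 1.10 rad forward when fully tipped. Free from above all the way; may turn between the fingers.
- cap (a joint): Angle of the round aluminium cap on the canister, rad, anticlockwise seen from above; stops at -0.15 and 4.35. Three oblong slots of different width, 120 degrees apart. Over the outlet lies at 0 the narrow slot (9 mm gap), at 2.094 the middle slot (18 mm gap), at 4.189 the wide slot (30 mm gap). Friction of about 0.05 N m keeps it where it is left.
- cap_grip (a point): On the cap's axis, at the height to grip the black bar on the cap: bar 36 mm long, 14 mm wide, 30 mm high, its top 213 mm and this point 201 mm above the bench when upright. The bar's long direction is this point's x axis: the stand's x axis turned by the cap angle. Cap disc 132 mm across, top face 183 mm above the bench.
- small0_center (a point): Centre of a small bright steel ball, 14 mm diameter, 11 g, inside the canister at the start (one of four alike).
- small1_center (a point): Centre of a small bright steel ball, 14 mm diameter, 11 g, inside the canister at the start (one of four alike).
- small2_center (a point): Centre of a small bright steel ball, 14 mm diameter, 11 g, inside the canister at the start (one of four alike).
- small3_center (a point): Centre of a small bright steel ball, 14 mm diameter, 11 g, inside the canister at the start (one of four alike).
- large_center (a point): Centre of the one large steel ball, 26 mm diameter, 72 g, inside the canister at the start.

How it is judged (in metres and radians):
On the way, in this order (a step that is already met when the one before it is completed fails the run):
1. canister upright and cap turned so that the middle slot lies over the outlet (within 0.12 rad) (value of joint cap between 1.974 and 2.214 rad and value of joint canister below 0.12 rad), for 0.2 s.
2. canister tipped over beyond 1.8 rad with the cap still on the middle slot (value of joint cap between 1.974 and 2.214 rad and value of joint canister above 1.8 rad), for 0.2 s.
At the end, for the whole second after the job is handed in: All four small balls lie in the catch tray of the stand, the large ball is inside the canister, and the canister is back upright (tilt under 0.12 rad) (value of joint canister below 0.12 rad and x of small0_center in the frame of stand between -0.032 and 0.162 m and y of small0_center in the frame of stand between -0.05 and 0.05 m and z of each of small0_center, small1_center, small2_center, small3_center in the frame of stand below 0.06 m and x of small1_center in the frame of stand between -0.032 and 0.162 m and y of small1_center in the frame of stand between -0.05 and 0.05 m and x of small2_center in the frame of stand between -0.032 and 0.162 m and y of small2_center in the frame of stand between -0.05 and 0.05 m and x of small3_center in the frame of stand between -0.032 and 0.162 m and y of small3_center in the frame of stand between -0.05 and 0.05 m and x of large_center in the frame of canister_mid between -0.047 and 0.047 m and y of large_center in the frame of canister_mid between -0.031 and 0.031 m and z of large_center in the frame of canister_mid between -0.036 and 0.036 m); the robot touches nothing.
It also fails if it takes over 61 s, if anything falls off the work surface, if the arm or the gripper's body presses on something with over 40 N, if the wrist force passes 120 N, or if a joint passes its speed limit or range.

### The arm

A 6-joint arm with a two-finger parallel gripper is mounted at the origin on the work surface. World frame = base frame: x ahead of the robot, y to its left, z up, the work surface at z = 0. Lengths are in mm, angles in rad, forces in N, time in s.
With the tool pointing down it reaches from about 275 to 850 mm from the base axis. Payload 5.2 kg.
Tool frame: the origin (TCP) lies on the centre line of the jaws, within the pads' length; the fingertips stand 17 mm ahead of it and the grasp point (between the pads) lies 2 mm behind it; z points along the fingers, y is the line along which they close (so a half turn about z gives the same grasp; the last joint's range is limited). The gripper opens to 85 mm and grips with 20 to 120 N. Pads are 22 mm wide; open, the fingers measure 114 mm over their backs; the gripper's body (76 mm by 85 mm) begins 54 mm behind the grasp point. The pads swing forward as they close: fully open they stand 13 mm farther back than shut.
Start: joints at [1.122, 0.259, 1.535, -0, 1.348, -0.203], TCP at [133.81, 533.479, 248.31] pointing down, gripper open.
Joint ranges: [-3.14, 3.14], [-0.91, 2.08], [0.19, 2.58], [-1.22, 4.36], [0.22, 2.71], [-3.12, 3.12]. Speed limits (rad/s): [2.57, 2.57, 3.14, 3.14, 3.14, 3.14].

### API

Orientations are given as [roll, pitch, yaw] about the fixed x, y, z axes, in that order (R = Rz(yaw) Ry(pitch) Rx(roll)).
In Python, from plant import robot gives the robot as it stands.
- The arm moves only by the tool step_arm, never from a script. Its argument "increments" is a list that holds one entry, the list of rows, each a list of 7 numbers: the shift along the world's x, y, z in mm, then the turn, a rotation vector about the world's x, y, z in degrees, then the closure, from 0 (fully open) to 1 (shut). A call has 1 to 5 rows; each row shifts and turns the commanded pose from where the row before left it; what a row does not reach is not made up. A row lasts 1/12 s, in which the tool goes at most 41.7 mm and 7.16 degrees, less where a joint would pass 70% of its speed; a pose out of reach is approached as far as the arm can. A call is refused whole if a number of a shift passes 41.7 or a number of a turn 7.16, either way. A call with a gripper value outside its range is refused whole. The fingers move at their own pace and stop on an object; "newtons" is the grip in N (left out, the last holds). Time passes only in rows, so rows that do not move let the fingers close. It gives the time, the measured TCP pose, the force, the opening and the grip force at its end, in the units of the state.
- robot.observe(): the state, without advancing time (a new reading comes with each control period).
- robot.snapshot(name): name is "side" or "top"; returns a dict with "color" (384x512x3 uint8, red, green, blue), "intrinsics" (3x3 intrinsics, pixels), "k1" (the pictures are not rectified: a ray, as slopes to the right and down, at radius r is drawn at 1 + k1 r^2 times it, then the intrinsics apply), "eye" and "orientation" of the camera in the world. Camera axes: x right, y down, z forward; pixel columns grow to the right and rows downward; lengths in mm; the calibration is good to about 2 mm. A picture is of the moment at which its call begins. There is no depth.
- robot.finish_job(): hands the job in; it is judged then, once.
Trained networks look in the newest picture that a camera, given by its name, has taken for a name from the list of things; names that differ only in an ending like _2 or _b are one class to them, and where a whole thing is asked for, a point or a joint stands for the part that bears it (a point fixed in the world has none). Each returns a list of dicts, best first, with "score" (0 to 1); they miss things now and then, are a little off and sometimes report something else, mostly with a low value. They report only what shows in the picture. A call takes as long as a camera call.
- robot.find_in(target, camera): "bbox" ([centre column, centre row, width, height] in pixels, round what is visible of it).
- robot.outline_of(target, camera): "pixels" (384x512 bool, what is visible of it) and "bbox" ([centre column, centre row, width, height] in pixels, round what is visible of it).
The state is a dict: "time_s": time; "qpos": joint angles; "dq": joint speeds; "joint_torque": joint torques, N m; "tool_pos": TCP position; "tool_rot": TCP orientation; "force": force on the tool from outside, world axes, zero at the start; "ft_torque": the same for the moment, N m; "width": finger opening in mm; "grip_force": force on a finger pad.
Only numpy, scipy, OpenCV 4.12 (cv2) and the standard library are available. Lean on these libraries where they do the work, as an engineer would, in place of code of your own. Each camera call takes 0.05 s, during which the arm holds its last target. There are 200 camera calls.

## Working session

There is one attempt and no reset: what is moved stays moved. The work goes in short steps, Python scripts to look and compute and a tool call to move; the robot and the scene stay as the last step left them, time stands still between calls to the robot, and variables do not carry over. Pictures are saved under pics/ and viewed, at most 10 in all, crops included, and the job is handed in when it is done.

Besides the shell and the picture viewer there is one more tool, called after "Call:" as name(argument=value, ...) on one line, values as JSON. step_arm: Moves the arm, as the interface text tells. Its arguments: {"type":"object","properties":{"increments":{"type":"array"},"newtons":{"type":"number"}},"required":["increments"]}

```bash
mkdir -p pics; ls
cat > h.py <<'E'
import numpy as np, cv2
from plant import robot
def proj(s,P):
    R=np.array(s["orientation"],float)
    if R.shape!=(3,3):
        from scipy.spatial.transform import Rotation as Ro
        R=Ro.from_euler('xyz',R).as_matrix()
    c=(np.atleast_2d(P)-np.array(s["eye"]))@R
    u=c[:,:2]/c[:,2:]; u=u*(1+s["k1"]*(u**2).sum(1,keepdims=True))
    K=np.array(s["intrinsics"]); return u@K[:2,:2].T+K[:2,2]
E
python3 - <<'E'
from h import *
for n in("side","top"):
    s=robot.snapshot(n); cv2.imwrite(f"pics/{n}0.png",s["color"][:,:,::-1])
    print(n,s["eye"],s["orientation"],s["intrinsics"],s["k1"])
    for t in("stand","cap","canister","crank_grip","cap_grip","large_center","small0_center"):
        print(t,[(np.round(d["bbox"]),round(d["score"],2)) for d in robot.find_in(t,n)][:3])
print(robot.observe())
E
```

```text
pics
side [ 310.46262802 -348.38703975  687.21056085] [-2.45821606 -0.01525304 -0.52677389] [[402.39433484   0.         256.77758549]
 [  0.         402.39433484 190.67055347]
 [  0.           0.           1.        ]] -0.12961408496589108
stand [(array([347., 299., 168., 170.]), 0.85)]
cap [(array([342., 301., 100.,  96.]), 0.74)]
canister [(array([326., 293., 135., 160.]), 0.86)]
crank_grip [(array([325., 294., 132., 159.]), 0.73)]
cap_grip [(array([343., 302.,  99.,  91.]), 0.8)]
large_center []
small0_center [(array([326., 291., 133., 158.]), 0.42)]
top [515.64935326   8.91458883 785.49197885] [-3.07059859  0.02181133 -1.58947771] [[359.95087169   0.         258.43900569]
 [  0.         359.95087169 192.73428399]
 [  0.           0.           1.        ]] 0.014999597941972195
stand [(array([369., 189., 153., 135.]), 0.57)]
cap [(array([401., 205.,  81.,  75.]), 0.92), (array([371., 206., 146.,  79.]), 0.44)]
canister [(array([371., 205., 149.,  75.]), 0.79)]
crank_grip [(array([368., 208., 149.,  78.]), 0.82)]
cap_grip [(array([404., 206.,  79.,  77.]), 0.66)]
large_center []
small0_center []
{'time_s': 0.8, 'qpos': array([ 1.12222779e+00,  2.58578071e-01,  1.53498231e+00,  7.97408121e-06,
        1.34800521e+00, -2.02803298e-01]), 'dq': array([ 5.00976843e-05,  1.90648961e-04, -1.48955059e-03,  1.11064705e-03,
       -2.27996229e-04,  1.08591360e-03]), 'joint_torque': array([ 4.71631915e-05, -4.45860171e+01, -2.90880114e+01, -1.26059881e-04,
        7.57671660e-04, -4.35711200e-07]), 'tool_pos': array([133.79571041, 533.48973159, 248.32866491]), 'tool_rot': array([ 3.14156459e+00, -2.16832187e-06,  2.89582565e+00]), 'force': array([-0.99038696, -0.94727306,  0.87180286]), 'ft_torque': array([-0.05817257, -0.0024067 , -0.03935866]), 'grip_force': 0.0, 'width': 85.0924934392296}
```

Run:
```python
import cv2,numpy as np
a=cv2.imread("pics/side0.png")[180:384,220:460]; b=cv2.imread("pics/top0.png")[110:290,270:470]
a=cv2.resize(a,None,fx=2.3,fy=2.3,interpolation=2)[:, :]
cv2.imwrite("pics/a.png",cv2.resize(cv2.imread("pics/side0.png")[190:384,220:460],(720,582),interpolation=2))
cv2.imwrite("pics/b.png",cv2.resize(b,(660,594),interpolation=2))
```

```text
(no output)
```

View pics/a.png

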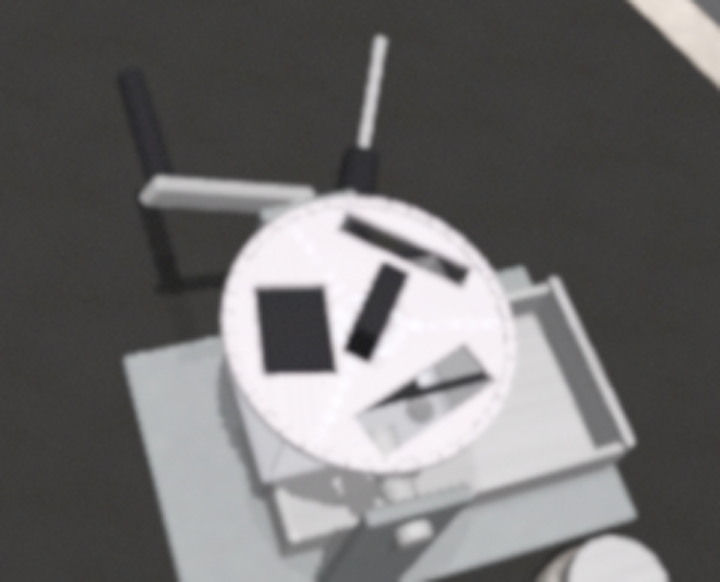

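View pics/b.png

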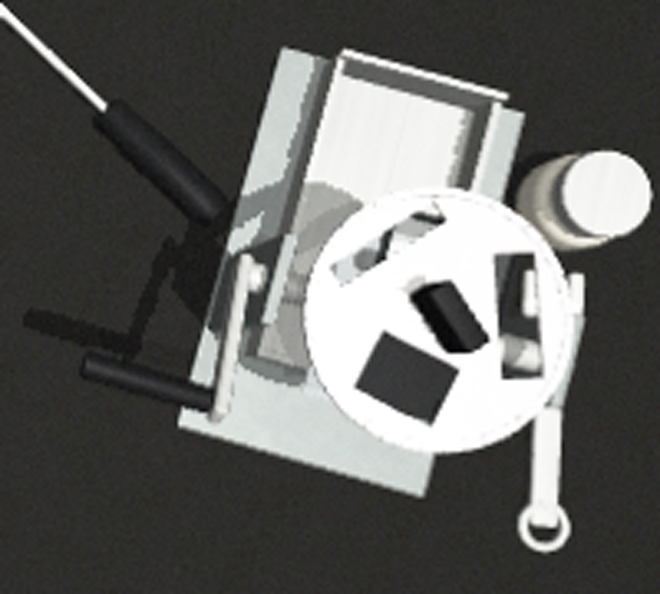

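The pictures show the dispenser with its tray away from the robot and the crank on its left, plus loose tools nearby. The cap is at about 0.85 rad, with the narrow slot at the upper left in the top crop at (388,243), the wide at (407,378) and the middle at (520,315). Next I'll fit the pose.

```bash
cat > fit.py <<'E'
from h import *
from scipy.optimize import least_squares
S={n:robot.snapshot(n) for n in("side","top")}
T=lambda u,v:(270+u/3.3,110+v/3.3)
A=lambda u,v:(220+u/3,190+v/3)
pts=[("top",(160,49,52),T(343,52)),("top",(160,-49,52),T(508,97)),("side",(161,49,52),A(553,281)),("side",(161,-49,52),A(630,443)),
("top",(-71,96,176),T(212,395)),("top",(-71,164,176),T(84,365)),("side",(-71,96,176),A(163,180)),("side",(-71,164,176),A(130,74)),
("top",(0,0,183),T(438,320)),("side",(0,0,183),A(367,331))]
sl=[("top",0,T(388,243)),("side",0,A(404,248)),("top",1,T(518,315)),("side",1,A(425,400)),("top",2,T(407,378)),("side",2,A(295,330))]
def world(p,P):
    c,s=np.cos(p[2]),np.sin(p[2]);P=np.array(P,float)
    return np.array([p[0]+c*P[0]-s*P[1],p[1]+s*P[0]+c*P[1],P[2]])
def res(p):
    r=[proj(S[n],world(p,P))[0]-m for n,P,m in pts]
    for n,k,m in sl:
        a=p[3]-k*2.0944; r.append(proj(S[n],world(p,(p[4+k]*np.cos(a),p[4+k]*np.sin(a),183)))[0]-m)
    return np.concatenate(r)
if __name__=="__main__":
    f=least_squares(res,[550,-150,-.27,.85,30,30,30],loss="soft_l1")
    p=f.x; print(np.round(p,3)); print(np.round(res(p).reshape(-1,2),1))
    np.save("p.npy",p)
    print("grip",world(p,(-71,130,176)),"cap",p[:2],"bar yaw",p[2]+p[3])
E
python3 fit.py
```

```text
[ 5.30586e+02 -2.17225e+02 -3.02000e-01  8.44000e-01  4.50330e+01
  3.99050e+01  3.38400e+01]
[[ 1.2  1.5]
 [-1.8  0.7]
 [ 0.5  0.8]
 [-0.9 -1. ]
 [ 0.   1.9]
 [-0.3 -0.4]
 [ 0.2  1.5]
 [ 0.3 -0. ]
 [ 0.  -0.2]
 [ 1.  -1.5]
 [-0.   0.3]
 [ 0.3 -0.1]
 [ 0.2  0.4]
 [ 0.3 -0.5]
 [ 0.3  0.4]
 [ 0.2 -0.5]]
grip [501.47484646 -71.98859632 176.        ] cap [ 530.5856651  -217.22481852] bar yaw 0.5424182645635518
```

Call:
step_arm(increments=[[[19,-36,3,0,0,-6.5,0],[19,-36,3,0,0,-6.5,0],[19,-36,3,0,0,-6.5,0],[19,-36,3,0,0,-6.5,0],[19,-36,3,0,0,-6.5,0]]], newtons=40)

```text
time_s: 1.32
tool_pos: [229.1, 351.9, 263.4]
tool_rot: [3.141, 0.0, 2.324]
force: [1.4, -0.6, 0.4]
width: 85.2
grip_force: 0.0
```

Call:
step_arm(increments=[[[19,-36,0,0,0,-6.5,0],[19,-36,0,0,0,-6.5,0],[19,-36,0,0,0,-6.5,0],[19,-36,0,0,0,-6.5,0],[19,-36,0,0,0,-6.5,0]]])

```text
time_s: 1.73
tool_pos: [324.2, 171.7, 263.7]
tool_rot: [3.14, -0.0, 1.756]
force: [1.3, 0.7, -0.0]
width: 85.6
grip_force: 0.0
```

Call:
step_arm(increments=[[[19,-36,0,0,0,-6.5,0],[19,-36,0,0,0,-6.5,0],[19,-36,0,0,0,-6.5,0],[19,-36,0,0,0,-6.5,0],[19,-36,0,0,0,-6.5,0]]])

```text
time_s: 2.15
tool_pos: [419.3, -8.7, 263.7]
tool_rot: [3.141, -0.0, 1.188]
force: [-0.0, 1.2, -0.4]
width: 85.4
grip_force: 0.0
```

Call:
step_arm(increments=[[[19,-36,0,0,0,-6.5,0],[19,-36,0,0,0,-6.5,0],[19,-36,0,0,0,-6.5,0],[19,-36,0,0,0,-6.5,0],[19,-36,0,0,0,-6.5,0.3]]])

```text
time_s: 2.57
tool_pos: [514.4, -188.6, 263.3]
tool_rot: [3.141, -0.0, 0.621]
force: [0.5, 0.1, -0.3]
width: 75.4
grip_force: 0.0
```

Call:
step_arm(increments=[[[16.3,-28.5,0,0,0,-4.5,0.3],[0,0,-9,0,0,0,0.3],[0,0,-15,0,0,0,0.4],[0,0,0,0,0,0,0.4]]])

```text
time_s: 2.9
tool_pos: [528.7, -214.6, 236.0]
tool_rot: [-3.136, 0.002, 0.548]
force: [-0.2, 1.2, -0.1]
width: 51.2
grip_force: 0.0
```

Run:
```python
from h import *
for n in("side","top"):
    s=robot.snapshot(n); cv2.imwrite(f"pics/{n}1.png",s["color"][:,:,::-1])
a=cv2.imread("pics/side1.png")[150:384,220:480]; b=cv2.imread("pics/top1.png")[80:290,270:470]
cv2.imwrite("pics/c.png",np.hstack([cv2.resize(a,(420,378)),cv2.resize(b,(360,378))]))
o=robot.observe();print(o["tool_pos"],o["tool_rot"],o["width"],o["force"],o["qpos"])
```

```text
[ 529.56119154 -214.41057703  238.80302564] [-3.13976192e+00  7.91944809e-04  5.48957499e-01] 51.47782313954315 [-0.55501838 -0.80868886  0.42601396] [-5.79923015e-01  3.04294830e-01  1.49609288e+00  6.88636340e-05
  1.34319849e+00  4.41900933e-01]
```

View pics/c.png

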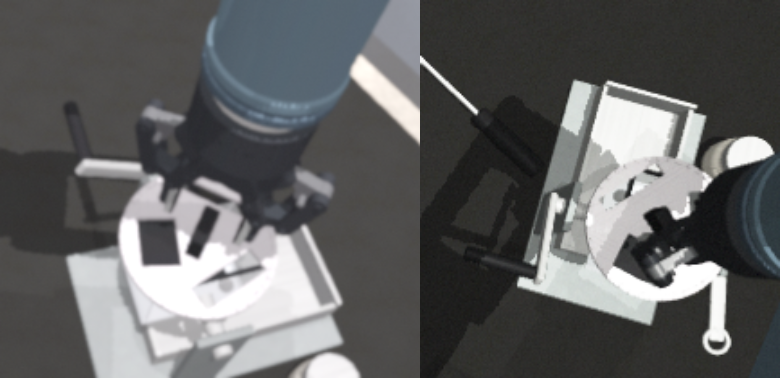

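The fingers straddle the bar, seen at (203,232) in the side crop. I'll lower and grip it next.

Call:
step_arm(increments=[[[1,-3,-12,0,0,0,0.4],[0,0,-12,0,0,0,0.4],[0,0,-9,0,0,0,0.4],[0,0,0,0,0,0,0.4]]])

```text
time_s: 3.33
tool_pos: [530.4, -217.0, 205.3]
tool_rot: [-3.139, 0.001, 0.549]
force: [-0.5, 0.4, -0.3]
width: 51.2
grip_force: 0.0
```

Call:
step_arm(increments=[[[0,0,0,0,0,0,1],[0,0,0,0,0,0,1],[0,0,0,0,0,0,1],[0,0,0,0,0,0,1],[0,0,0,0,0,0,1]]])

```text
time_s: 3.75
tool_pos: [531.1, -217.0, 207.4]
tool_rot: [-3.141, -0.001, 0.549]
force: [-1.3, 4.5, 5.5]
width: 13.3
grip_force: 40.2
```

Call:
step_arm(increments=[[[0,0,2,0,0,5,1],[0,0,0,0,0,6,1],[0,0,0,0,0,6,1],[0,0,0,0,0,6,1],[0,0,0,0,0,6,1]]])

```text
time_s: 4.17
tool_pos: [531.1, -217.0, 207.5]
tool_rot: [-3.14, -0.002, 1.06]
force: [1.8, 2.5, -4.1]
width: 13.5
grip_force: 40.8
```

Call:
step_arm(increments=[[[0,0,0,0,0,6,1],[0,0,0,0,0,6,1],[0,0,0,0,0,6,1],[0,0,0,0,0,6,1],[0,0,0,0,0,6,1]]])

```text
time_s: 4.58
tool_pos: [531.1, -217.0, 207.5]
tool_rot: [-3.141, -0.002, 1.583]
force: [1.3, 2.6, -3.6]
width: 13.2
grip_force: 40.8
```

Call:
step_arm(increments=[[[0,0,0,0,0,6,1],[0,0,0,0,0,6,1],[0,0,0,0,0,0,1],[0,0,0,0,0,0,1]]])

```text
time_s: 4.92
tool_pos: [531.1, -217.0, 207.5]
tool_rot: [-3.141, -0.002, 1.785]
force: [1.6, 3.9, -6.6]
width: 13.0
grip_force: 40.4
```

Call:
step_arm(increments=[[[0,0,0,0,0,0,0.4],[0,0,0,0,0,0,0.4],[0,0,0,0,0,0,0.4],[0,0,25,0,0,0,0.4],[0,0,30,0,0,0,0.4]]])

```text
time_s: 5.33
tool_pos: [529.9, -217.9, 262.1]
tool_rot: [-3.138, -0.003, 1.786]
force: [1.2, 0.4, -0.0]
width: 51.1
grip_force: 0.0
```

Call:
step_arm(increments=[[[-9,37,0,0,0,-7,0.4],[-9,37,0,0,0,-7,0.4],[-9,37,0,0,0,-7,0.4],[-2.5,37,0,0,0,-7,0.4],[0,0,0,0,0,-2,0.4]]])

```text
time_s: 5.75
tool_pos: [500.6, -65.9, 264.5]
tool_rot: [3.141, -0.002, 1.263]
force: [0.5, -0.8, 0.3]
width: 50.9
grip_force: 0.0
```

Run:
```python
from h import *
for n in("side","top"):
    s=robot.snapshot(n); cv2.imwrite(f"pics/{n}2.png",s["color"][:,:,::-1])
a=cv2.imread("pics/side2.png")[190:384,220:460]; b=cv2.imread("pics/top2.png")[110:290,270:470]
cv2.imwrite("pics/d.png",np.vstack([cv2.resize(a,(371,300),interpolation=2),cv2.resize(b,(371,300),interpolation=2)]))
o=robot.observe();print(o["tool_pos"],o["tool_rot"],o["width"],o["force"],o["qpos"])
```

```text
[501.88842367 -70.22343022 264.43042173] [3.13904149e+00 9.52494842e-04 1.26928509e+00] 50.95530312080537 [ 0.37311587 -1.4791653   0.66522254] [-3.58884165e-01  1.68158162e-01  1.61083780e+00 -8.22852232e-04
  1.35999518e+00 -5.72030164e-02]
```

View pics/d.png

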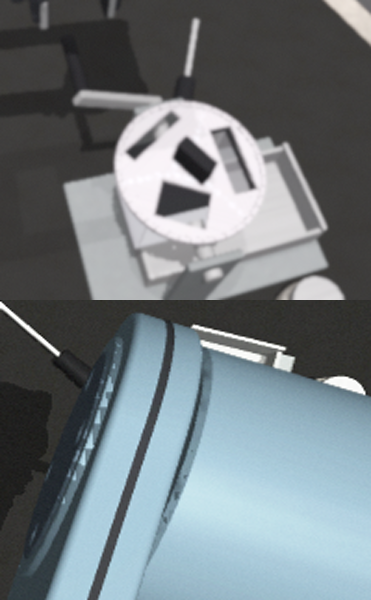

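Run:
```python
from fit import *
p=np.load("p.npy"); s=S["side"]
m=[(220+u*.647,190+v*.647) for u,v in((153,135),(234,160),(186,200))]
def r(q):
    return np.concatenate([proj(s,world([p[0]+q[1],p[1]+q[2],p[2]],(p[4+k]*np.cos(q[0]-k*2.0944),p[4+k]*np.sin(q[0]-k*2.0944),183)))[0]-m[k] for k in range(3)])
f=least_squares(r,[2.09,0,0]);print(f.x,f.fun)
# yaw check: refit with tray outer width free
pts2=pts[:]
for w in(49,51,53):
    for i,(n,P,q) in enumerate(pts[:4]): pts[i]=(n,(P[0],np.sign(P[1])*w,52),q)
    g=least_squares(res,p,loss="soft_l1");print(w,g.x[:4].round(3),g.cost,world(g.x,(-71,130,176)))
```

```text
[ 2.09076452  1.50644952 -0.241248  ] [ 0.69541692 -0.86704208  0.03106581 -1.35856411 -0.67658057  2.02249056]
49 [ 5.30586e+02 -2.17225e+02 -3.02000e-01  8.44000e-01] 7.745008622078027 [501.47484646 -71.98859632 176.        ]
51 [ 5.30609e+02 -2.17238e+02 -3.02000e-01  8.45000e-01] 5.417846331235563 [501.52996877 -71.99515158 176.        ]
53 [ 5.30598e+02 -2.17207e+02 -3.03000e-01  8.45000e-01] 6.533605472066823 [501.57818036 -71.95254768 176.        ]
```

Call:
step_arm(increments=[[[0,-1,-30,0,0,0,0.4],[0,0,-30,0,0,0,0.4],[0,0,-20,0,0,0,0.4],[0,0,-10,0,0,0,0.4],[0,0,0,0,0,0,0.4]]])

```text
time_s: 6.37
tool_pos: [500.5, -72.9, 171.0]
tool_rot: [-3.137, 0.0, 1.266]
force: [-0.2, -0.7, 0.6]
width: 51.3
grip_force: 0.0
```

Call:
step_arm(increments=[[[0,0,0,0,0,0,1],[0,0,0,0,0,0,1],[0,0,0,0,0,0,1],[0,0,0,0,0,0,1],[0,0,0,0,0,0,1]]], newtons=40)

```text
time_s: 6.78
tool_pos: [500.6, -72.1, 174.5]
tool_rot: [-3.14, 0.001, 1.268]
force: [-6.1, 0.7, 4.6]
width: 12.1
grip_force: 38.9
```

Run:
```python
import numpy as np
y=-.302
def pos(t,r=80):
    a=-1.10+t; x=r*np.sin(a); z=r*np.cos(a); return np.array([x*np.cos(y),x*np.sin(y),z])
ts=np.linspace(0,2.2,26)
P=np.array([pos(t) for t in ts]); d=np.diff(P,axis=0).round(1)
for i,r in enumerate(d): print(i,ts[i+1].round(2),r.tolist(),(P[i+1]-P[0]).round(1).tolist())
```

```text
0 0.09 [3.3, -1.0, 6.1] [3.3, -1.0, 6.1]
1 0.18 [3.8, -1.2, 5.8] [7.1, -2.2, 11.9]
2 0.26 [4.3, -1.3, 5.4] [11.4, -3.6, 17.3]
3 0.35 [4.7, -1.5, 5.0] [16.1, -5.0, 22.4]
4 0.44 [5.1, -1.6, 4.6] [21.2, -6.6, 26.9]
5 0.53 [5.5, -1.7, 4.1] [26.7, -8.3, 31.0]
6 0.62 [5.8, -1.8, 3.5] [32.5, -10.1, 34.5]
7 0.7 [6.1, -1.9, 3.0] [38.6, -12.0, 37.5]
8 0.79 [6.3, -2.0, 2.4] [44.9, -14.0, 39.9]
9 0.88 [6.5, -2.0, 1.8] [51.4, -16.0, 41.8]
10 0.97 [6.6, -2.1, 1.2] [58.0, -18.1, 43.0]
11 1.06 [6.7, -2.1, 0.6] [64.7, -20.2, 43.6]
12 1.14 [6.7, -2.1, 0.0] [71.4, -22.3, 43.6]
13 1.23 [6.7, -2.1, -0.6] [78.1, -24.3, 43.0]
14 1.32 [6.6, -2.1, -1.2] [84.7, -26.4, 41.8]
15 1.41 [6.5, -2.0, -1.8] [91.2, -28.4, 39.9]
16 1.5 [6.3, -2.0, -2.4] [97.5, -30.4, 37.5]
17 1.58 [6.1, -1.9, -3.0] [103.6, -32.3, 34.5]
18 1.67 [5.8, -1.8, -3.5] [109.4, -34.1, 31.0]
19 1.76 [5.5, -1.7, -4.1] [114.9, -35.8, 26.9]
20 1.85 [5.1, -1.6, -4.6] [120.0, -37.4, 22.4]
21 1.94 [4.7, -1.5, -5.0] [124.7, -38.9, 17.3]
22 2.02 [4.3, -1.3, -5.4] [129.0, -40.2, 11.9]
23 2.11 [3.8, -1.2, -5.8] [132.8, -41.4, 6.1]
24 2.2 [3.3, -1.0, -6.1] [136.1, -42.4, 0.0]
```

Call:
step_arm(increments=[[[3.3,-1.0,6.1,0,0,0,1],[3.8,-1.2,5.8,0,0,0,1],[4.3,-1.3,5.4,0,0,0,1],[4.7,-1.5,5.0,0,0,0,1],[5.1,-1.6,4.6,0,0,0,1]]])

```text
time_s: 7.2
tool_pos: [518.1, -77.4, 200.1]
tool_rot: [-3.13, 0.001, 1.268]
force: [-17.7, 3.1, 8.1]
width: 12.3
grip_force: 39.4
```

Call:
step_arm(increments=[[[5.0,-1.6,5.5,0,0,0,1],[5.6,-1.8,4.5,0,0,0,1],[6.1,-1.9,3.0,0,0,0,1],[6.3,-2.0,2.4,0,0,0,1],[6.5,-2.0,1.8,0,0,0,1]]])

```text
time_s: 7.62
tool_pos: [550.3, -87.4, 219.6]
tool_rot: [-3.137, 0.001, 1.268]
force: [-14.0, 2.8, 17.4]
width: 12.4
grip_force: 41.1
```

Call:
step_arm(increments=[[[6.6,-2.1,3.0,0,0,0,1],[6.7,-2.1,1.8,0,0,0,1],[6.7,-2.1,0.0,0,0,0,1],[6.7,-2.1,-0.6,0,0,0,1],[6.6,-2.1,-1.2,0,0,0,1]]])

```text
time_s: 8.03
tool_pos: [585.6, -98.3, 223.3]
tool_rot: [3.141, 0.0, 1.268]
force: [-5.1, 1.6, 12.2]
width: 12.7
grip_force: 39.3
```

Call:
step_arm(increments=[[[6.5,-2.0,-1.0,0,0,0,1],[6.3,-2.0,-1.8,0,0,0,1],[6.1,-1.9,-3.0,0,0,0,1],[5.8,-1.8,-3.5,0,0,0,1],[5.5,-1.7,-4.1,0,0,0,1]]])

```text
time_s: 8.45
tool_pos: [615.6, -107.7, 209.0]
tool_rot: [-3.141, 0.0, 1.268]
force: [-7.4, 2.3, 6.3]
width: 12.3
grip_force: 40.3
```

Call:
step_arm(increments=[[[5.1,-1.6,-4.6,0,0,0,1],[4.7,-1.5,-5.0,0,0,0,1],[4.3,-1.3,-5.4,0,0,0,1]]])

```text
time_s: 8.7
tool_pos: [629.7, -112.0, 193.9]
tool_rot: [-3.141, 0.0, 1.268]
force: [-7.2, 1.9, 5.8]
width: 12.6
grip_force: 40.3
```

Call:
step_arm(increments=[[[3.8,-1.2,-5.8,0,0,0,1],[2.5,-0.8,-4.5,0,0,0,1],[0,0,0,0,0,0,1],[0,0,0,0,0,0,1],[0,0,0,0,0,0,1]]])

```text
time_s: 9.12
tool_pos: [636.5, -114.1, 182.3]
tool_rot: [3.141, -0.0, 1.268]
force: [-1.7, 2.1, -0.8]
width: 12.2
grip_force: 40.2
```

Call:
step_arm(increments=[[[0,0,0,0,0,0,1],[0,0,0,0,0,0,1],[0,0,0,0,0,0,1],[0,0,0,0,0,0,1],[0,0,0,0,0,0,1]]])

```text
time_s: 9.53
tool_pos: [636.5, -114.2, 182.2]
tool_rot: [3.141, -0.0, 1.268]
force: [-2.5, 2.1, 3.3]
width: 12.5
grip_force: 40.4
```

Run:
```python
from h import *
for n in("side","top"):
    s=robot.snapshot(n); cv2.imwrite(f"pics/{n}3.png",s["color"][:,:,::-1])
    print(n,[(t,[(d["bbox"].__class__ and np.round(d["bbox"]).tolist(),round(d["score"],2)) for d in robot.find_in(t,n)]) for t in("small0_center","large_center")])
a=cv2.imread("pics/side3.png")[190:384,220:460]; b=cv2.imread("pics/top3.png")[90:270,320:470]
cv2.imwrite("pics/e.png",np.hstack([cv2.resize(a,(445,360),interpolation=2),cv2.resize(b,(300,360),interpolation=2)]))
```

```text
side [('small0_center', [([367.0, 312.0, 58.0, 88.0], 0.75), ([411.0, 329.0, 6.0, 10.0], 0.37)]), ('large_center', [])]
top [('small0_center', [([397.0, 182.0, 76.0, 36.0], 0.62)]), ('large_center', [])]
```

View pics/e.png

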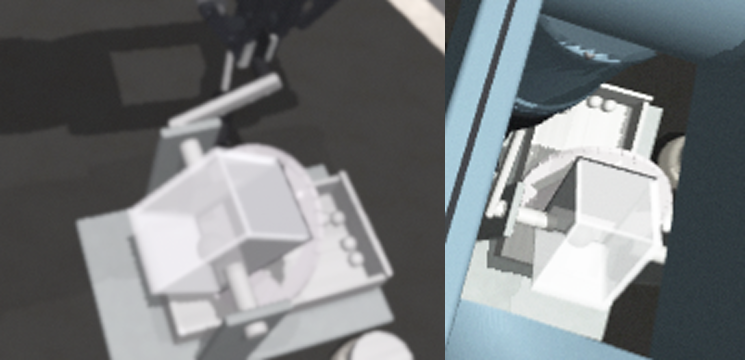

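Tipped. I can see three balls in the tray in the side crop, at (337,218), (347,243) and (356,258), and possibly a fourth. I'll wait and zoom in.

Call:
step_arm(increments=[[[0,0,0,0,0,0,1],[0,0,0,0,0,0,1],[0,0,0,0,0,0,1],[0,0,0,0,0,0,1],[0,0,0,0,0,0,1]]])

```text
time_s: 10.25
tool_pos: [636.6, -114.2, 182.0]
tool_rot: [3.141, -0.0, 1.268]
force: [-0.8, 3.2, 5.3]
width: 12.4
grip_force: 40.7
```

Call:
step_arm(increments=[[[0,0,0,0,0,0,1],[0,0,0,0,0,0,1],[0,0,0,0,0,0,1],[0,0,0,0,0,0,1],[0,0,0,0,0,0,1]]])

```text
time_s: 10.67
tool_pos: [636.6, -114.2, 182.0]
tool_rot: [3.141, -0.0, 1.268]
force: [-1.0, 4.0, 4.6]
width: 12.6
grip_force: 40.7
```

Run:
```python
from h import *
for n in("side","top"):
    s=robot.snapshot(n); cv2.imwrite(f"pics/{n}4.png",s["color"][:,:,::-1])
a=cv2.imread("pics/side4.png")[260:350,320:440]; b=cv2.imread("pics/top4.png")[115:205,350:430]
cv2.imwrite("pics/f.png",np.hstack([cv2.resize(a,(480,360),interpolation=2),cv2.resize(b,(320,360),interpolation=2)]))
```

```text
(no output)
```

View pics/f.png

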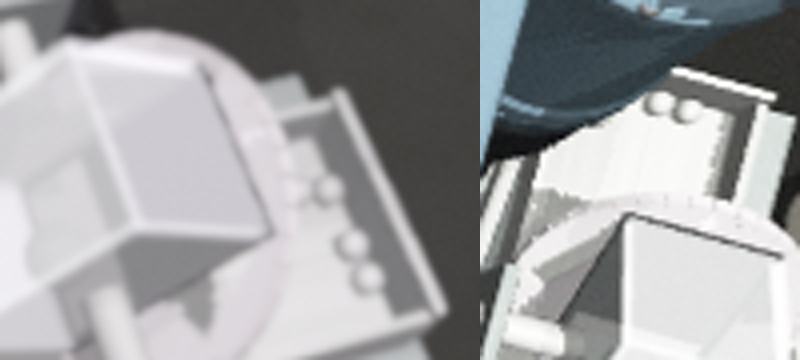

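The side crop now shows four small balls in the tray, at (298,188), (328,190), (352,245) and (368,277), and no large one. I'll swing the canister back.

Call:
step_arm(increments=[[[-3.0,0.9,5.8,0,0,0,1],[-3.8,1.2,5.8,0,0,0,1],[-4.3,1.3,5.4,0,0,0,1],[-4.7,1.5,5.0,0,0,0,1],[-5.1,1.6,4.6,0,0,0,1]]])

```text
time_s: 11.18
tool_pos: [618.4, -108.6, 208.4]
tool_rot: [3.135, -0.001, 1.267]
force: [9.2, 1.3, -2.2]
width: 12.6
grip_force: 39.4
```

Call:
step_arm(increments=[[[-5.5,1.7,4.1,0,0,0,1],[-5.8,1.8,3.5,0,0,0,1],[-6.1,1.9,3.0,0,0,0,1],[-6.3,2.0,2.4,0,0,0,1],[-6.5,2.0,1.8,0,0,0,1]]])

```text
time_s: 11.6
tool_pos: [591.3, -100.2, 226.5]
tool_rot: [3.125, -0.001, 1.267]
force: [12.9, 0.4, 7.5]
width: 12.5
grip_force: 39.3
```

Call:
step_arm(increments=[[[-6.6,2.1,1.2,0,0,0,1],[-6.7,2.1,0.6,0,0,0,1],[-6.7,2.1,0.0,0,0,0,1],[-6.7,2.1,-0.6,0,0,0,1],[-6.6,2.1,-1.2,0,0,0,1]]])

```text
time_s: 12.02
tool_pos: [557.7, -89.8, 228.4]
tool_rot: [3.123, -0.0, 1.267]
force: [6.9, 0.2, 20.2]
width: 12.6
grip_force: 42.4
```

Call:
step_arm(increments=[[[-6.5,2.0,-1.8,0,0,0,1],[-6.3,2.0,-2.4,0,0,0,1],[-6.1,1.9,-3.0,0,0,0,1],[-5.8,1.8,-3.5,0,0,0,1],[-5.5,1.7,-4.1,0,0,0,1]]])

```text
time_s: 12.43
tool_pos: [525.0, -79.7, 211.8]
tool_rot: [3.131, 0.0, 1.267]
force: [2.7, 2.6, 15.2]
width: 12.0
grip_force: 45.1
```

Call:
step_arm(increments=[[[-5.3,1.7,-4.6,0,0,0,1],[-5.0,1.5,-5.4,0,0,0,1],[-4.6,1.3,-6.0,0,0,0,1],[-4.2,1.3,-6.4,0,0,0,1],[-3.6,1.2,-6.6,0,0,0,1]]])

```text
time_s: 12.85
tool_pos: [501.5, -72.4, 181.3]
tool_rot: [3.134, 0.0, 1.267]
force: [1.1, 2.7, 7.0]
width: 12.2
grip_force: 47.6
```

Call:
step_arm(increments=[[[-1,0.3,-5,0,0,0,1],[0,0,-4,0,0,0,1],[0,0,0,0,0,0,1],[0,0,0,0,0,0,1]]])

```text
time_s: 13.18
tool_pos: [500.6, -72.2, 177.3]
tool_rot: [3.131, 0.001, 1.268]
force: [-11.7, 5.9, 46.5]
width: 12.1
grip_force: 53.4
```

It has reached its stop (46 N upward), so I'll let go.

Call:
step_arm(increments=[[[0,0,3,0,0,0,1],[0,0,0,0,0,0,0.4],[0,0,0,0,0,0,0.4],[0,0,0,0,0,0,0.4],[0,0,0,0,0,0,0.4]]])

```text
time_s: 13.6
tool_pos: [497.6, -71.4, 172.5]
tool_rot: [-3.14, 0.0, 1.267]
force: [-0.0, -0.2, -0.1]
width: 51.3
grip_force: 0.0
```

Call:
step_arm(increments=[[[0,0,20,0,0,0,0.4],[0,0,35,0,0,0,0.4],[0,0,35,0,0,0,0.4],[-20,36,0,0,0,0,0.4],[-20,36,0,0,0,0,0.4]]])

```text
time_s: 14.02
tool_pos: [459.7, -0.3, 264.7]
tool_rot: [3.138, -0.0, 1.264]
force: [-1.0, 1.6, -0.1]
width: 51.4
grip_force: 0.0
```

Call:
step_arm(increments=[[[-20,36,0,0,0,0,0.4],[-20,36,0,0,0,0,0.4],[-20,36,0,0,0,0,0.4],[-20,36,0,0,0,0,0.4],[-10,36,0,0,0,0,0.4]]])

```text
time_s: 14.43
tool_pos: [365.4, 181.9, 262.7]
tool_rot: [-3.14, 0.001, 1.267]
force: [1.3, 0.6, -0.2]
width: 51.1
grip_force: 0.0
```

Call:
step_arm(increments=[[[0,36,0,0,0,0,0.4],[0,36,0,0,0,0,0.4],[0,36,0,0,0,0,0.4],[0,0,0,0,0,0,0.4],[0,0,0,0,0,0,0.4]]])

```text
time_s: 14.85
tool_pos: [367.4, 290.1, 262.3]
tool_rot: [-3.14, 0.002, 1.271]
force: [-0.8, -0.2, 0.0]
width: 51.3
grip_force: 0.0
```

Run:
```python
from h import *
for n in("side","top"):
    s=robot.snapshot(n); cv2.imwrite(f"pics/{n}5.png",s["color"][:,:,::-1])
a=cv2.imread("pics/side5.png")[190:384,220:460]; b=cv2.imread("pics/top5.png")[110:290,270:470]
cv2.imwrite("pics/g.png",np.hstack([cv2.resize(a,(400,323),interpolation=2),cv2.resize(b,(400,323),interpolation=2)]))
```

```text
(no output)
```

View pics/g.png

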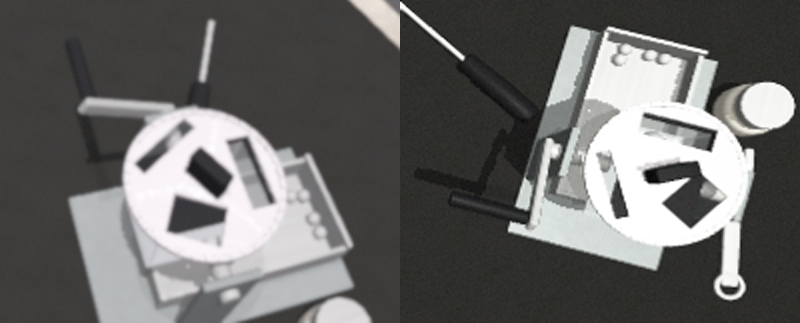

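In the top view all four small balls lie in the tray, at (625,48), (618,60), (649,58) and (664,60). The large ball shows through the wide slot at (710,190), and the crank is back where it started.

```bash
python3 -c "
from plant import robot
print(robot.finish_job())"
```

```text
the job is handed in; nothing more can be done
None
```

I've handed the job in, and `finish_job()` gave no verdict: the last pictures show all four small balls in the catch tray, the large ball still in the canister, and the canister upright with the arm clear.

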